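Put the setting gauges back in their own fitted nests

TASK

The measuring is finished: put the four setting gauges away in the fitted wooden nest blocks that match them - the large ring in the large round nest, the small ring in the small round nest, the plug gauge in the long straight nest and the short steel rod in the short straight nest - each lying flat on the felt inside its pocket. Somebody left the small ring in the large ring's nest. Leave the amber vial and the white vial standing where they are.

Things in the scene. Friction and masses are not known exactly. Their poses are not given: they have to be found in the camera images.
- large_ring_center (a point): large setting ring: flat steel ring with black knurled rim, 52 mm outside diameter, open bore, 12 mm thick, 160 g, lying flat on the bench. The point is its centre, half-way up (6 mm above its underside); its z axis is the ring's axis.
- small_ring_center (a point): small setting ring: same look, 34 mm outside diameter, 12 mm thick, 75 g. At the start it lies flat, off-centre, in the pocket of the large round nest, its top 6.5 mm above that nest's lip. The point is its centre, half-way up (6 mm); z is the ring's axis.
- plug_gauge_center (a point): double-ended plug gauge: grey hexagonal handle with plain steel cylinder ends and a red band near one end, 92 mm long, handle 17 mm wide and 58 mm long, 15 mm high, 90 g, lying flat on the bench. The point is its middle, half-way up (7.5 mm), on the handle; its y axis runs along its length.
- short_rod_center (a point): short extension rod: plain grey steel cylinder, 20 mm diameter, 52 mm long, 120 g, lying on its side on the bench. The point is its middle, on its axis (10 mm up); its y axis runs along its length.
- large_ring_nest_pocket (a point): large round nest: fixed hardwood block 92 x 92 mm, 14.5 mm high, with a round pocket of 62 mm diameter, 5.5 mm deep, blue felt on its floor, 3 mm chamfer round its mouth. The point is the centre of the pocket floor (9 mm above the bench). A finger channel 36 mm wide, open at both ends and as deep as the pocket, crosses the block through the pocket along the y axis.
- small_ring_nest_pocket (a point): small round nest: fixed hardwood block 74 x 74 mm, 14.5 mm high, with a round pocket of 44 mm diameter, 5.5 mm deep, blue felt floor, 3 mm chamfer. The point is the centre of the pocket floor (9 mm above the bench). A finger channel 36 mm wide crosses the block through the pocket along the y axis.
- plug_nest_pocket (a point): long straight nest: fixed hardwood block 57 x 132 mm, 14.5 mm high, with a rectangular pocket 27 mm wide and 102 mm long (long along its y axis), 5.5 mm deep, blue felt floor, 3 mm chamfer. The point is the centre of the pocket floor (9 mm above the bench). A finger channel 36 mm wide crosses the block at the pocket's middle along the x axis.
- rod_nest_pocket (a point): short straight nest: fixed hardwood block 60 x 92 mm, 14.5 mm high, with a rectangular pocket 30 mm wide and 62 mm long (long along its y axis), 5.5 mm deep, blue felt floor, 3 mm chamfer. The point is the centre of the pocket floor (9 mm above the bench). A finger channel 36 mm wide crosses the block at the pocket's middle along the x axis.
- amber_vial_center (a point): amber vial with a black cap, 24 mm diameter, 54 mm high, standing loose on the bench; a bystander. The point is its centre, half-way up (27 mm).
- white_vial_center (a point): white vial with a white cap, 24 mm diameter, 54 mm high, standing loose on the bench; a bystander. The point is its centre, half-way up (27 mm).
Things that resemble listed ones, but are neither listed nor needed, are in the scene too. Of the things that look like the part that bears large_ring_center, the larger one is meant.

How it is judged:
At the end, for the whole second after the job is handed in: Each of the four gauges rests in its own nest's pocket: within 10 mm of the pocket's centre, within 3 mm of its seated height on the pocket floor, rings flat within 0.10 rad, plug gauge and rod along the pocket within 0.25 rad, all released and at rest (horizontal distance between large_ring_center and large_ring_nest_pocket below 0.01 m and z of large_ring_center in the frame of large_ring_nest_pocket between 0.003 and 0.009 m and angle between the z axis of large_ring_center and the z axis of large_ring_nest_pocket, either way round below 0.1 rad and linear speed of each of large_ring, small_ring, plug_gauge, short_rod below 0.02 m/s and horizontal distance between small_ring_center and small_ring_nest_pocket below 0.01 m and z of small_ring_center in the frame of small_ring_nest_pocket between 0.003 and 0.009 m and angle between the z axis of small_ring_center and the z axis of small_ring_nest_pocket, either way round below 0.1 rad and horizontal distance between plug_gauge_center and plug_nest_pocket below 0.01 m and z of plug_gauge_center in the frame of plug_nest_pocket between 0.0045 and 0.0105 m and angle between the y axis of plug_gauge_center and the y axis of plug_nest_pocket, either way round below 0.25 rad and horizontal distance between short_rod_center and rod_nest_pocket below 0.01 m and z of short_rod_center in the frame of rod_nest_pocket between 0.007 and 0.013 m and angle between the y axis of short_rod_center and the y axis of rod_nest_pocket, either way round below 0.25 rad); the robot touches nothing.
It fails at once if the amber vial is moved by more than 30 mm or knocked over (distance of amber_vial_center from where it was at the start of the episode above 0.03 m or angle between amber_vial_center's own z axis and vertical above 0.6 rad).
It fails at once if the white vial is moved by more than 30 mm or knocked over (distance of white_vial_center from where it was at the start of the episode above 0.03 m or angle between white_vial_center's own z axis and vertical above 0.6 rad).
It also fails if it takes over 99 s, if anything falls off the work surface, if the arm or the gripper's body presses on something with over 40 N, if the wrist force passes 120 N, or if a joint passes its speed limit or range.

ROBOT

A 6-joint arm with a two-finger parallel gripper is mounted at the origin on a cart in front of the work surface, level with it; the furniture and walls round the work are solid. World frame = base frame: x ahead of the robot, y to its left, z up, the work surface at z = 0. Lengths are in m, angles in rad, forces in N, time in s.
With the tool pointing down it reaches from about 0.35 to 0.85 m from the base axis. Payload 8.1 kg.
Tool frame: the origin (TCP) lies between the finger pads; the fingertips stand 14 mm ahead of it and the grasp point (between the pads) lies 5 mm behind it; z points along the fingers, y is the line along which they close (so a half turn about z gives the same grasp; the last joint's range is limited). The gripper opens to 93 mm and grips with 3 to 60 N. Pads are 15 mm wide; open, the fingers measure 128 mm over their backs; the gripper's body (75 mm by 188 mm) begins 65 mm behind the grasp point.
Start: joints at [1.186, 0.13, 1.488, -0, 1.523, -0.085], TCP at [0.177, 0.573, 0.233] pointing down, gripper open.
Joint ranges: [-2.96, 2.96], [-0.89, 2.26], [0.02, 2.5], [-1.34, 4.48], [0, 2.73], [-2.66, 2.66]. Speed limits (rad/s): [2.39, 2.39, 2.79, 3.14, 3.14, 3.14].

INTERFACE

Orientations are given as a rotation vector (axis times angle).
In Python, from plant import robot gives the robot as it stands.
- The arm moves only by the tool arm_command, never from a script. Its argument "targets" is a list of rows, each an object of numbers: "x", "y", "z": the shift along the world's x, y, z in units of 500 mm (1.0 is 500 mm); "rx", "ry", "rz": the turn, a rotation vector about the world's x, y, z in units of 2 rad (1.0 is 2 rad); "claw": the closure in counts, from 0 (fully open) to 255 (shut). In form: [{"x": .., "y": .., "z": .., "rx": .., "ry": .., "rz": .., "claw": ..}, ...]. A call has 1 to 10 rows; each row is the pose to reach, as a shift and turn from the pose commanded when the call began; what a row does not reach only later rows make up. A row lasts 1/12 s, in which the tool goes at most 41.7 mm and 7.16 degrees, less where a joint would pass 70% of its speed; a pose out of reach is approached as far as the arm can. A call with a number of a shift or a turn outside -1 to 1 is refused whole. A call with a gripper value outside its range is refused whole. The fingers move at their own pace and stop on an object; "squeeze" is the grip in N (left out, the last holds). Time passes only in rows, so rows that repeat a pose let the fingers close. It gives the time, the measured TCP pose, the force, the opening and the grip force at its end, in the units of the state.
- robot.read_state(): the state, without advancing time (a new reading comes with each control period).
- robot.read_camera(name): name is "scene" or "top" or "wrist"; returns (picture, depth): 400x640x3 uint8, red, green, blue; 400x640 float32, m along the optical axis (not along the pixel's ray), 0 where there is no reading.
- robot.get_calibration(name): a dict with "intrinsics" (3x3 intrinsics, pixels), "origin" and "orientation" of the camera in the world. Camera axes: x right, y up, looking along -z (the intrinsics and any distortion apply to the point x, -y, -z); pixel columns grow to the right and rows downward; lengths in m; the calibration is good to about 2 mm. A picture is of the moment at which its call begins: read the wrist's pose just before it. get_calibration takes no time and is no camera call; for the wrist camera it gives the pose at the moment of the call.
- robot.close_job(): hands the job in; it is judged then, once.
The state is a dict: "t": time; "q": joint angles; "dq": joint speeds; "joint_torque": joint torques, N m; "tool_pos": TCP position; "orientation": TCP orientation; "force": force on the tool from outside, world axes, zero at the start; "wrist_torque": the same for the moment, N m; "opening": finger opening in m; "gripper_force": force on a finger pad.
Only numpy, scipy, OpenCV 4.12 (cv2) and the standard library are available. Lean on these libraries where they do the work, as an engineer would, in place of code of your own. Each camera call takes 0.05 s, during which the arm holds its last target. There are 200 camera calls.

## Working session

There is one attempt and no reset: what is moved stays moved. The work goes in short steps, Python scripts to look and compute and a tool call to move; the robot and the scene stay as the last step left them, time stands still between calls to the robot, and variables do not carry over. Pictures are saved under pics/ and viewed, at most 14 in all, crops included, and the job is handed in when it is done.

Besides the shell and the picture viewer there is one more tool, called after "Emit:" as a command line: name --argument value ..., lists and objects as JSON in quotes. arm_command: Moves the arm, as the interface text tells. Shifts and turns lie within -1 to 1; 1 stands for 500 mm of shift or 2 rad of turn. Its arguments: {"type":"object","properties":{"targets":{"type":"array","items":{"type":"object","properties":{"x":{"type":"number","minimum":-1,"maximum":1},"y":{"type":"number","minimum":-1,"maximum":1},"z":{"type":"number","minimum":-1,"maximum":1},"rx":{"type":"number","minimum":-1,"maximum":1},"ry":{"type":"number","minimum":-1,"maximum":1},"rz":{"type":"number","minimum":-1,"maximum":1},"claw":{"type":"number"}}}},"squeeze":{"type":"number"}},"required":["targets"]}

```bash
mkdir -p pics; cat > h.py <<'E'
import numpy as np, cv2
from plant import robot
def grab(n):
    c=robot.get_calibration(n); p,d=robot.read_camera(n); return p,d,c
def ray(c,u,v):
    K=np.array(c['intrinsics']); R=np.array(c['orientation'],float)
    if R.shape!=(3,3): R=cv2.Rodrigues(R)[0]
    d=np.array([(u-K[0,2])/K[0,0],-(v-K[1,2])/K[1,1],-1.0]); return np.array(c['origin']),R@d
def onplane(c,u,v,z):
    o,d=ray(c,u,v); return o+d*(z-o[2])/d[2]
def cloud(c,dep):
    K=np.array(c['intrinsics']); R=np.array(c['orientation'],float)
    if R.shape!=(3,3): R=cv2.Rodrigues(R)[0]
    v,u=np.mgrid[:dep.shape[0],:dep.shape[1]]
    P=np.stack([(u-K[0,2])/K[0,0]*dep,-(v-K[1,2])/K[1,1]*dep,-dep],-1)
    return P@R.T+np.array(c['origin'])
def save(n,p): cv2.imwrite('pics/'+n+'.png',p[...,::-1])
E
python3 - <<'E'
from h import *
for n in ['top','scene']:
    p,d,c=grab(n); save(n+'0',p); np.savez(n+'0.npz',p=p,d=d); print(n,c)
print(robot.read_state())
E
```

```text
top {'intrinsics': array([[465.8363688 ,   0.        , 318.35058987],
       [  0.        , 465.8363688 , 208.05259626],
       [  0.        ,   0.        ,   1.        ]]), 'origin': array([ 0.38979577, -0.16758079,  0.98490958]), 'orientation': array([ 0.10734152, -0.08120169, -1.5970919 ])}
scene {'intrinsics': array([[516.79549338,   0.        , 321.4140759 ],
       [  0.        , 516.79549338, 203.62255113],
       [  0.        ,   0.        ,   1.        ]]), 'origin': array([-0.10292674, -0.84750772,  0.69942984]), 'orientation': array([ 0.91181401, -0.33884401, -0.66267828])}
{'t': 0.1, 'q': array([ 1.18560189e+00,  1.31099036e-01,  1.48912150e+00, -1.78749567e-05,
        1.52301929e+00, -8.53838740e-02]), 'dq': array([-0.00068497, -0.00162174, -0.00385246, -0.00137729, -0.00049806,
        0.00051973]), 'joint_torque': array([ 4.88485312e-04, -5.61349511e+01, -4.93089759e+01,  7.70305493e-02,
        2.93435133e-02, -7.23328981e-06]), 'tool_pos': array([0.17699896, 0.57279854, 0.23171118]), 'orientation': array([-4.69123251e-01, -3.10599709e+00,  2.52232539e-03]), 'force': array([ 0.36266045, -0.34759656,  0.6666936 ]), 'wrist_torque': array([ 0.00708921, -0.03163808, -0.05622193]), 'gripper_force': 0.0, 'opening': 0.09267176471594507}
```

View pics/top0.png

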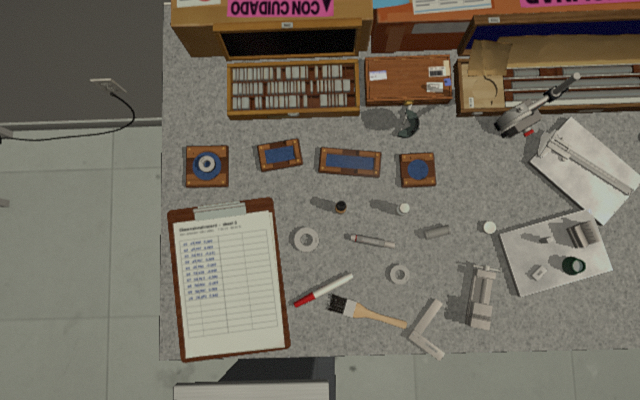

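View pics/scene0.png

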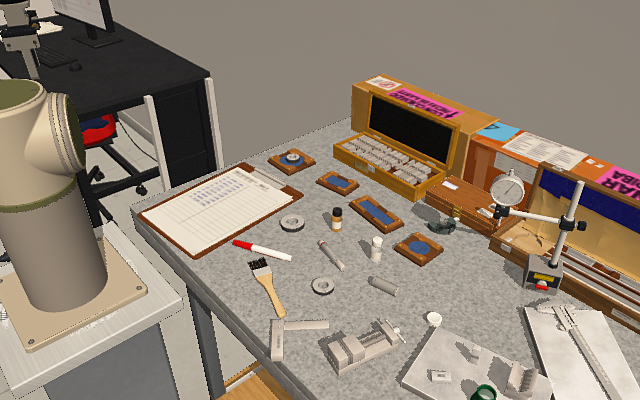

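The top view shows the nests at (207,165) large with the small ring in it, (280,155) rod, (350,162) plug and (418,169) small. The plug is at (373,240), the rod at (437,232), the amber vial at (340,207) and the white vial at (404,209). There are two bench rings, (306,239) and (400,273). The one at (306,239) looks larger, so I take it as the large ring, and I will check this by measured diameter and a crop.

```bash
cat > m.py <<'E'
from h import *
import sys
z=np.load('top0.npz'); p,d=z['p'],z['d']; c=robot.get_calibration('top'); W=cloud(c,d)
x0,x1,y0,y1=170,460,130,300
bench=np.median(W[200:290,290:440,2]); print('bench',bench)
H=W[...,2]-bench
m=((H>0.005)&(H<0.08)).astype(np.uint8); m[:y0]=0;m[y1:]=0;m[:,:x0]=0;m[:,x1+40:]=0
n,l,s,ce=cv2.connectedComponentsWithStats(m)
for i in range(1,n):
    if s[i,4]<40: continue
    q=W[l==i]; h=np.percentile(H[l==i],90)
    cnt=max(cv2.findContours((l==i).astype(np.uint8),0,2)[0],key=cv2.contourArea)
    # project contour onto its top plane
    P=np.array([onplane(c,*pt[0],h)[:2] for pt in cnt],np.float32)*1000
    r=cv2.minAreaRect(P)
    print(ce[i].round(0),s[i,4],'h%.1f'%(h*1e3),'rect c',np.round(r[0],1),'size',np.round(r[1],1),'ang %.1f'%r[2])
hsv=cv2.cvtColor(p,cv2.COLOR_RGB2HSV)
b=cv2.inRange(hsv,(100,80,40),(130,255,255)); b[:y0]=0;b[185:]=0;b[:,:x0]=0;b[:,450:]=0
b=cv2.morphologyEx(b,cv2.MORPH_OPEN,np.ones((2,2)))
for cnt in cv2.findContours(b,0,2)[0]:
    if cv2.contourArea(cnt)<80: continue
    P=np.array([onplane(c,*pt[0],.009)[:2] for pt in cnt],np.float32)*1000
    r=cv2.minAreaRect(P); print('blue',np.round(r[0],1),np.round(r[1],1),'%.1f'%r[2])
save('c1',cv2.resize(p[130:300,170:470],None,fx=2.6,fy=2.6,interpolation=cv2.INTER_CUBIC))
E
python3 m.py
```

```text
bench 0.00013684675140146485
[406. 133.] 128 h16.1 rect c [ 659.5 -346.1] size [42.7 17.5] ang 88.1
[280. 155.] 1136 h14.5 rect c [622.7 -73.7] size [59.5 90.9] ang 8.6
[207. 166.] 1738 h16.9 rect c [602.5  81.3] size [90.1 91. ] ang 89.8
[350. 162.] 1583 h15.1 rect c [ 603.4 -221.9] size [130.6  59.2] ang 83.1
[417. 170.] 1180 h15.4 rect c [ 581.3 -363.9] size [73.2 73.7] ang 1.9
[220. 208.] 412 h12.7 rect c [505.7  56.8] size [ 34.6 108.9] ang 5.1
[340. 208.] 130 h54.4 rect c [ 501.6 -198.2] size [22.1 26.3] ang 88.2
[402. 209.] 148 h54.7 rect c [ 494.4 -320.7] size [22.5 30.1] ang 43.0
[489. 228.] 135 h12.8 rect c [ 455.7 -506.4] size [25.2 22.9] ang 88.3
[437. 232.] 255 h20.9 rect c [ 448.9 -396.1] size [19.9 54.6] ang 12.4
[306. 240.] 383 h13.5 rect c [ 440.5 -125.5] size [50.1 50. ] ang 88.4
[372. 241.] 339 h16.0 rect c [ 433.8 -263.1] size [91.9 17.2] ang 77.8
[399. 274.] 245 h11.5 rect c [ 364.  -316.6] size [39.1 39. ] ang 87.4
[482. 283.] 708 h30.2 rect c [ 342.2 -481.9] size [53.  72.1] ang 77.8
[328. 287.] 380 h16.2 rect c [ 338.8 -165.9] size [ 17.4 116.4] ang 25.8
blue [ 582.4 -367.7] [40.4 38.9] 88.2
blue [ 605.2 -209.9] [71.1 24. ] 83.6
blue [604.6  82.5] [57.6 57.3] 43.9
blue [623.7 -74.7] [27.8 59.9] 8.0
```

View pics/c1.png

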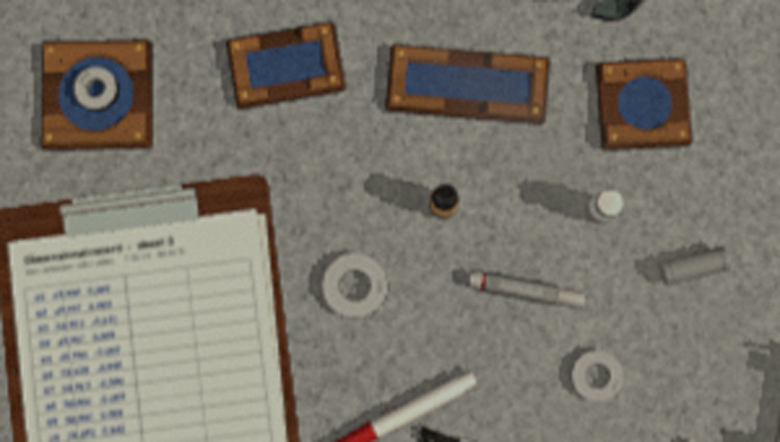

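The crop confirms it: the ring at (306,239) measures 50 mm across, which fits the 52 mm large ring. The one at (400,273) is 39 mm, so it is the decoy. The channels show as dark strips and run as described. Next I measure the small ring in the nest and the clearance behind the nests.

```bash
python3 - <<'E'
from h import *
z=np.load('top0.npz'); p,d=z['p'],z['d']; c=robot.get_calibration('top'); W=cloud(c,d)
for y in np.arange(-.42,.15,.06):
    print('%.2f'%y,[('%.0f'%(1e3*np.percentile(W[...,2][(abs(W[...,1]-y)<.03)&(abs(W[...,0]-x)<.01)],97))) for x in np.arange(.56,.80,.02)])
hsv=cv2.cvtColor(p,cv2.COLOR_RGB2HSV)
m=((hsv[...,1]<60)&(hsv[...,2]>70)).astype(np.uint8)
k=np.zeros_like(m);k[150:180,193:221]=m[150:180,193:221]
n,l,s,ce=cv2.connectedComponentsWithStats(k);i=1+s[1:,4].argmax()
cnt=max(cv2.findContours((l==i).astype(np.uint8),0,2)[0],key=cv2.contourArea)
(u,v),r=cv2.minEnclosingCircle(cnt); print(u,v,r,onplane(c,u,v,.021),2*r*.97/465)
H=W[...,2]; mm=(H>.0175)&(abs(W[...,0]-.603)<.045)&(abs(W[...,1]-.082)<.045); print(mm.sum(),W[mm].mean(0),np.ptp(W[mm],0))
E
```

```text
-0.42 ['15', '11', '15', '14', '4', '4', '4', '4', '38', '40', '40', '41']
-0.36 ['17', '12', '17', '17', '4', '17', '17', '17', '38', '40', '40', '40']
-0.30 ['5', '16', '16', '15', '4', '7', '4', '3', '38', '40', '39', '40']
-0.24 ['3', '17', '13', '17', '8', '3', '4', '41', '42', '42', '42', '41']
-0.18 ['3', '17', '16', '17', '15', '3', '3', '41', '42', '42', '41', '41']
-0.12 ['3', '3', '15', '15', '16', '15', '3', '41', '42', '41', '41', '41']
-0.06 ['3', '3', '16', '15', '16', '10', '3', '41', '42', '41', '41', '41']
0.00 ['3', '3', '3', '5', '12', '2', '3', '41', '41', '41', '41', '41']
0.06 ['16', '16', '22', '21', '17', '3', '3', '25', '39', '40', '40', '39']
0.12 ['16', '16', '21', '20', '17', '5', '3', '3', '3', '3', '3', '3']
206.07894897460938 163.2105255126953 8.547060012817383 [0.60848283 0.08196506 0.021     ] 0.03565870198895854
156 [0.60832892 0.08162737 0.02007237] [0.07305579 0.06624679 0.006784  ]
```

Emit:
arm_command --targets '[{"x": 0.862,"y": -0.982,"z": -0.15,"rz": 0.15,"claw": 50},{"x": 0.862,"y": -0.982,"z": -0.15,"rz": 0.15,"claw": 50},{"x": 0.862,"y": -0.982,"z": -0.15,"rz": 0.15,"claw": 50},{"x": 0.862,"y": -0.982,"z": -0.15,"rz": 0.15,"claw": 50},{"x": 0.862,"y": -0.982,"z": -0.15,"rz": 0.15,"claw": 50},{"x": 0.862,"y": -0.982,"z": -0.15,"rz": 0.15,"claw": 50},{"x": 0.862,"y": -0.982,"z": -0.15,"rz": 0.15,"claw": 50},{"x": 0.862,"y": -0.982,"z": -0.15,"rz": 0.15,"claw": 50},{"x": 0.862,"y": -0.982,"z": -0.15,"rz": 0.15,"claw": 50},{"x": 0.862,"y": -0.982,"z": -0.15,"rz": 0.15,"claw": 50}]'

```text
schema error: expected keys x, y, z, rx, ry, rz, claw
```

All seven keys are needed in each row.

Emit:
arm_command --targets '[{"x": 0.862,"y": -0.982,"z": -0.15,"rx": 0,"ry": 0,"rz": 0.15,"claw": 50},{"x": 0.862,"y": -0.982,"z": -0.15,"rx": 0,"ry": 0,"rz": 0.15,"claw": 50},{"x": 0.862,"y": -0.982,"z": -0.15,"rx": 0,"ry": 0,"rz": 0.15,"claw": 50},{"x": 0.862,"y": -0.982,"z": -0.15,"rx": 0,"ry": 0,"rz": 0.15,"claw": 50},{"x": 0.862,"y": -0.982,"z": -0.15,"rx": 0,"ry": 0,"rz": 0.15,"claw": 50},{"x": 0.862,"y": -0.982,"z": -0.15,"rx": 0,"ry": 0,"rz": 0.15,"claw": 50},{"x": 0.862,"y": -0.982,"z": -0.15,"rx": 0,"ry": 0,"rz": 0.15,"claw": 50},{"x": 0.862,"y": -0.982,"z": -0.15,"rx": 0,"ry": 0,"rz": 0.15,"claw": 50},{"x": 0.862,"y": -0.982,"z": -0.15,"rx": 0,"ry": 0,"rz": 0.15,"claw": 50},{"x": 0.862,"y": -0.982,"z": -0.15,"rx": 0,"ry": 0,"rz": 0.15,"claw": 50}]'

```text
t: 0.93
tool_pos: [0.4488, 0.2628, 0.185]
orientation: [0.0, -3.141, 0.0]
force: [0.8, -0.2, -0.1]
opening: 0.0749
gripper_force: 0.0
```

Emit:
arm_command --targets '[{"x": 0.314,"y": -0.359,"z": -0.128,"rx": 0,"ry": 0,"rz": 0,"claw": 60},{"x": 0.314,"y": -0.359,"z": -0.128,"rx": 0,"ry": 0,"rz": 0,"claw": 60},{"x": 0.314,"y": -0.359,"z": -0.128,"rx": 0,"ry": 0,"rz": 0,"claw": 60},{"x": 0.314,"y": -0.359,"z": -0.128,"rx": 0,"ry": 0,"rz": 0,"claw": 60},{"x": 0.314,"y": -0.359,"z": -0.128,"rx": 0,"ry": 0,"rz": 0,"claw": 60},{"x": 0.314,"y": -0.359,"z": -0.128,"rx": 0,"ry": 0,"rz": 0,"claw": 60},{"x": 0.314,"y": -0.359,"z": -0.128,"rx": 0,"ry": 0,"rz": 0,"claw": 60},{"x": 0.314,"y": -0.359,"z": -0.128,"rx": 0,"ry": 0,"rz": 0,"claw": 60}]'

```text
t: 1.6
tool_pos: [0.6049, 0.0832, 0.1195]
orientation: [-0.005, -3.138, 0.0]
force: [0.2, 0.5, -0.1]
opening: 0.0711
gripper_force: 0.0
```

```bash
python3 - <<'E'
from h import *
p,d,c=grab('wrist'); save('w1',p); print(c); s=robot.read_state(); print(s['tool_pos'],s['orientation'])
print(onplane(c,320,200,.015))
E
```

```text
{'intrinsics': array([[320.11980184,   0.        , 316.19979382],
       [  0.        , 320.11980184, 203.74238757],
       [  0.        ,   0.        ,   1.        ]]), 'origin': array([0.53511113, 0.08430907, 0.2727081 ]), 'orientation': array([-0.19746381, -0.19812729,  1.55894439])}
[0.604601   0.08459738 0.12037749] [-2.37613559e-03 -3.13932138e+00 -4.09661176e-04]
[0.59828616 0.08748583 0.015     ]
```

View pics/w1.png

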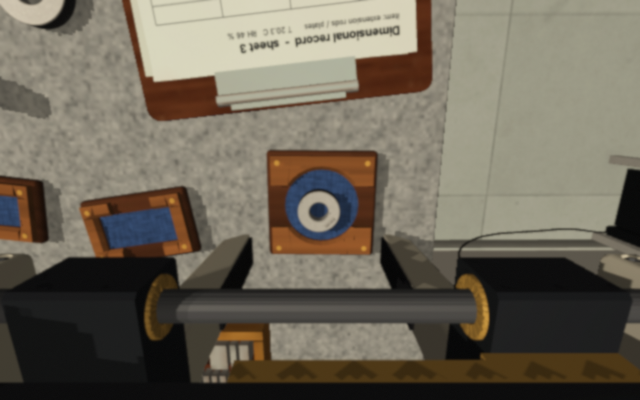

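The wrist view puts the small ring at (319,211), inside the nest pocket centred near (321,202). That casts to x≈0.607, in line with the top view. I descend with the fingers over the channel.

Emit:
arm_command --targets '[{"x": 0.004,"y": 0.002,"z": -0.08,"rx": 0,"ry": 0,"rz": 0,"claw": 60},{"x": 0.004,"y": 0.002,"z": -0.14,"rx": 0,"ry": 0,"rz": 0,"claw": 60},{"x": 0.004,"y": 0.002,"z": -0.17,"rx": 0,"ry": 0,"rz": 0,"claw": 60},{"x": 0.004,"y": 0.002,"z": -0.188,"rx": 0,"ry": 0,"rz": 0,"claw": 60},{"x": 0.004,"y": 0.002,"z": -0.188,"rx": 0,"ry": 0,"rz": 0,"claw": 60},{"x": 0.004,"y": 0.002,"z": -0.188,"rx": 0,"ry": 0,"rz": 0,"claw": 255},{"x": 0.004,"y": 0.002,"z": -0.188,"rx": 0,"ry": 0,"rz": 0,"claw": 255},{"x": 0.004,"y": 0.002,"z": -0.188,"rx": 0,"ry": 0,"rz": 0,"claw": 255},{"x": 0.004,"y": 0.002,"z": -0.188,"rx": 0,"ry": 0,"rz": 0,"claw": 255},{"x": 0.004,"y": 0.002,"z": -0.188,"rx": 0,"ry": 0,"rz": 0,"claw": 255}]' --squeeze 20

```text
t: 2.48
tool_pos: [0.608, 0.0862, 0.0287]
orientation: [-0.0, 3.14, 0.0]
force: [-0.4, 0.5, -0.3]
opening: 0.0424
gripper_force: 0.0
```

Emit:
arm_command --targets '[{"x": 0,"y": 0,"z": -0.002,"rx": 0,"ry": 0,"rz": 0,"claw": 255},{"x": 0,"y": 0,"z": -0.002,"rx": 0,"ry": 0,"rz": 0,"claw": 255},{"x": 0,"y": 0,"z": -0.002,"rx": 0,"ry": 0,"rz": 0,"claw": 255},{"x": 0,"y": 0,"z": -0.002,"rx": 0,"ry": 0,"rz": 0,"claw": 255},{"x": 0,"y": 0,"z": -0.002,"rx": 0,"ry": 0,"rz": 0,"claw": 255}]'

```text
t: 2.9
tool_pos: [0.6077, 0.0861, 0.0271]
orientation: [-0.0, 3.141, -0.0]
force: [-0.0, -1.0, 5.5]
opening: 0.0335
gripper_force: 20.0
```

Emit:
arm_command --targets '[{"x": 0,"y": 0,"z": 0.08,"rx": 0,"ry": 0,"rz": 0,"claw": 255},{"x": 0,"y": 0,"z": 0.16,"rx": 0,"ry": 0,"rz": 0,"claw": 255},{"x": -0.05,"y": -0.904,"z": 0.19,"rx": 0,"ry": 0,"rz": 0,"claw": 255},{"x": -0.05,"y": -0.904,"z": 0.19,"rx": 0,"ry": 0,"rz": 0,"claw": 255},{"x": -0.05,"y": -0.904,"z": 0.19,"rx": 0,"ry": 0,"rz": 0,"claw": 255},{"x": -0.05,"y": -0.904,"z": 0.19,"rx": 0,"ry": 0,"rz": 0,"claw": 255},{"x": -0.05,"y": -0.904,"z": 0.19,"rx": 0,"ry": 0,"rz": 0,"claw": 255},{"x": -0.05,"y": -0.904,"z": 0.19,"rx": 0,"ry": 0,"rz": 0,"claw": 255},{"x": -0.05,"y": -0.904,"z": 0.19,"rx": 0,"ry": 0,"rz": 0,"claw": 255},{"x": -0.05,"y": -0.904,"z": 0.19,"rx": 0,"ry": 0,"rz": 0,"claw": 255}]'

```text
t: 3.73
tool_pos: [0.5877, -0.2482, 0.1168]
orientation: [0.0, -3.14, -0.001]
force: [0.7, -0.1, 0.0]
opening: 0.0334
gripper_force: 20.0
```

Emit:
arm_command --targets '[{"x": -0.012,"y": -0.238,"z": 0.01,"rx": 0,"ry": 0,"rz": 0,"claw": 255},{"x": -0.012,"y": -0.238,"z": 0.01,"rx": 0,"ry": 0,"rz": 0,"claw": 255},{"x": -0.012,"y": -0.238,"z": 0.01,"rx": 0,"ry": 0,"rz": 0,"claw": 255},{"x": -0.012,"y": -0.238,"z": 0.01,"rx": 0,"ry": 0,"rz": 0,"claw": 255},{"x": -0.012,"y": -0.238,"z": 0.01,"rx": 0,"ry": 0,"rz": 0,"claw": 255}]'

```text
t: 4.15
tool_pos: [0.5815, -0.3676, 0.1214]
orientation: [-0.005, -3.14, -0.001]
force: [-0.4, 0.8, 0.2]
opening: 0.0329
gripper_force: 20.0
```

```bash
cat > wn.py <<'E'
from h import *
import sys
# blue pockets and ring-like bright things in the wrist view, cast to planes
p,d,c=grab('wrist'); save(sys.argv[1],p); s=robot.read_state(); print('tcp',s['tool_pos'].round(4),s['orientation'].round(3))
hsv=cv2.cvtColor(p,cv2.COLOR_RGB2HSV); b=cv2.inRange(hsv,(100,80,40),(130,255,255))
b=cv2.morphologyEx(b,cv2.MORPH_CLOSE,np.ones((5,5)))
for cnt in cv2.findContours(b,0,2)[0]:
    if cv2.contourArea(cnt)<150: continue
    P=np.array([onplane(c,*q[0],.009)[:2] for q in cnt],np.float32)*1000; r=cv2.minAreaRect(P)
    print('blue',cnt.mean((0,1)).round(),'c',np.round(r[0],1),'size',np.round(r[1],1),'%.1f'%r[2])
W=cloud(c,d); H=W[...,2]; m=((H>.006)&(H<.07)).astype(np.uint8)
n,l,st,ce=cv2.connectedComponentsWithStats(m)
for i in range(1,n):
    if 150<st[i,4]<20000:
        h=np.percentile(H[l==i],90); cnt=max(cv2.findContours((l==i).astype(np.uint8),0,2)[0],key=cv2.contourArea)
        P=np.array([onplane(c,*q[0],h)[:2] for q in cnt],np.float32)*1000; r=cv2.minAreaRect(P)
        print('obj',ce[i].round(),'h%.1f'%(h*1e3),'c',np.round(r[0],1),'size',np.round(r[1],1),'%.1f'%r[2])
E
python3 wn.py w2
```

```text
tcp [ 0.5819 -0.3658  0.1213] [-2.00e-03 -3.14e+00 -2.00e-03]
blue [633. 245.] c [621.7 -87. ] size [16.3 15.7] 13.3
blue [493. 229.] c [ 603.4 -216.7] size [100.3  25.8] 83.3
blue [322. 202.] c [ 579.2 -361.1] size [42.5 35.8] 82.3
obj [46. 21.] h16.6 c [ 437.5 -561.8] size [33.9 88.6] 14.4
obj [469.  14.] h16.4 c [ 435.1 -261.1] size [93.  16.4] 77.7
obj [622.  29.] h13.8 c [ 448.1 -140.2] size [43.9 25.1] 14.1
obj [278.  32.] h21.1 c [ 449.9 -393.3] size [19.8 52. ] 12.4
obj [134.  43.] h12.3 c [ 455.2 -501.4] size [28.2 26.5] 80.9
obj [378.  98.] h54.9 c [ 497.2 -325.7] size [21.3 25.3] 45.3
obj [551. 109.] h54.4 c [ 504.3 -211.3] size [48.8 20.9] 89.8
obj [323. 194.] h15.6 c [ 576.4 -361.8] size [66.5 71.5] 1.1
obj [ 19. 218.] h20.5 c [ 590.6 -606.7] size [42.4 71. ] 75.9
obj [486. 226.] h15.7 c [ 599.7 -221.5] size [131.5  55.3] 83.2
obj [617. 240.] h15.7 c [ 622.1 -104.7] size [56.3 38.5] 9.0
obj [ 94. 282.] h29.1 c [ 645.4 -556.4] size [11.4 32. ] 28.5
obj [ 57. 284.] h28.4 c [ 643.6 -588.4] size [24.6 10.3] 89.8
obj [339. 284.] h14.7 c [ 652.4 -348.2] size [26.1  9.9] 89.8
obj [ 73. 339.] h51.3 c [ 685.8 -560.4] size [39.3 37.8] 89.8
obj [321. 348.] h22.3 c [ 707.2 -366.4] size [97.8 38.4] 89.7
obj [557. 350.] h40.6 c [ 707.3 -162.6] size [41.5 54.8] 89.8
obj [ 96. 367.] h28.3 c [ 725.5 -570.1] size [37.9 22.9] 0.0
```

View pics/w2.png

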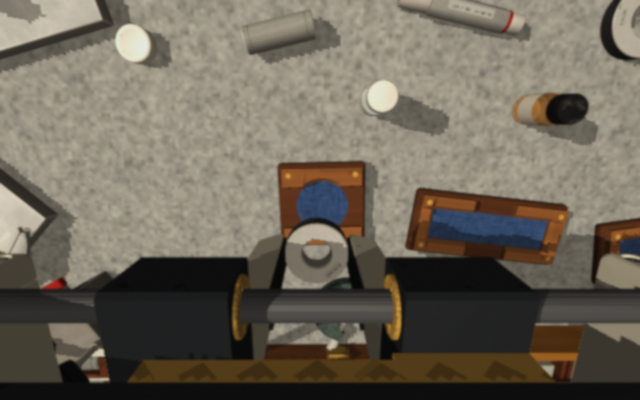

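The held ring is at (318,252). The small nest is at (322,202), and its visible block edges at columns 280 and 365 put the nest about 4 mm to +y of the ring. I check x from the top edge of the block.

```bash
python3 - <<'E'
from h import *
c=robot.get_calibration('wrist')
print('held',onplane(c,318,252,.115)); 
for u,v in [(280,164),(365,162),(278,228),(366,228)]: print(onplane(c,u,v,.0145))
E
```

```text
held [ 0.5799546  -0.36376359  0.115     ]
[ 0.54593971 -0.39385027  0.0145    ]
[ 0.54441582 -0.32482833  0.0145    ]
[ 0.60073053 -0.39717975  0.0145    ]
[ 0.60087989 -0.32187243  0.0145    ]
```

Emit:
arm_command --targets '[{"x": 0.004,"y": 0.008,"z": -0.08,"rx": 0,"ry": 0,"rz": 0,"claw": 255},{"x": 0.004,"y": 0.008,"z": -0.13,"rx": 0,"ry": 0,"rz": 0,"claw": 255},{"x": 0.004,"y": 0.008,"z": -0.15,"rx": 0,"ry": 0,"rz": 0,"claw": 255},{"x": 0.004,"y": 0.008,"z": -0.17,"rx": 0,"ry": 0,"rz": 0,"claw": 255},{"x": 0.004,"y": 0.008,"z": -0.18,"rx": 0,"ry": 0,"rz": 0,"claw": 255},{"x": 0.004,"y": 0.008,"z": -0.186,"rx": 0,"ry": 0,"rz": 0,"claw": 255},{"x": 0.004,"y": 0.008,"z": -0.186,"rx": 0,"ry": 0,"rz": 0,"claw": 255}]'

```text
t: 4.78
tool_pos: [0.5853, -0.3615, 0.0303]
orientation: [-0.001, 3.141, -0.001]
force: [-0.3, -0.5, 0.3]
opening: 0.0334
gripper_force: 20.0
```

Emit:
arm_command --targets '[{"x": 0,"y": 0,"z": -0.003,"rx": 0,"ry": 0,"rz": 0,"claw": 255},{"x": 0,"y": 0,"z": -0.003,"rx": 0,"ry": 0,"rz": 0,"claw": 120},{"x": 0,"y": 0,"z": -0.003,"rx": 0,"ry": 0,"rz": 0,"claw": 120},{"x": 0,"y": 0,"z": -0.003,"rx": 0,"ry": 0,"rz": 0,"claw": 120},{"x": 0,"y": 0,"z": -0.003,"rx": 0,"ry": 0,"rz": 0,"claw": 120},{"x": 0,"y": 0,"z": 0.03,"rx": 0,"ry": 0,"rz": 0,"claw": 60},{"x": 0,"y": 0,"z": 0.1,"rx": 0,"ry": 0,"rz": 0,"claw": 40},{"x": 0,"y": 0,"z": 0.184,"rx": 0,"ry": 0,"rz": 0,"claw": 40},{"x": -0.07,"y": 0.04,"z": 0.184,"rx": 0,"ry": 0,"rz": 0,"claw": 40},{"x": -0.14,"y": 0.08,"z": 0.184,"rx": 0,"ry": 0,"rz": 0,"claw": 40}]'

```text
t: 5.62
tool_pos: [0.5183, -0.3244, 0.1274]
orientation: [-0.0, 3.132, -0.011]
force: [-0.2, 0.4, 0.3]
opening: 0.0766
gripper_force: 0.0
```

Emit:
arm_command --targets '[{"x": -0.146,"y": 0.398,"z": 0,"rx": 0,"ry": 0,"rz": 0,"claw": 10},{"x": -0.146,"y": 0.398,"z": 0,"rx": 0,"ry": 0,"rz": 0,"claw": 10},{"x": -0.146,"y": 0.398,"z": 0,"rx": 0,"ry": 0,"rz": 0,"claw": 10},{"x": -0.146,"y": 0.398,"z": 0,"rx": 0,"ry": 0,"rz": 0,"claw": 10},{"x": -0.146,"y": 0.398,"z": 0,"rx": 0,"ry": 0,"rz": 0,"claw": 10},{"x": -0.146,"y": 0.398,"z": 0,"rx": 0,"ry": 0,"rz": 0,"claw": 10},{"x": -0.146,"y": 0.398,"z": 0,"rx": 0,"ry": 0,"rz": 0,"claw": 10}]'

```text
t: 6.2
tool_pos: [0.4412, -0.1206, 0.1218]
orientation: [-0.005, 3.141, -0.0]
force: [0.5, 1.0, -0.1]
opening: 0.0894
gripper_force: 0.0
```

```bash
python3 wn.py w3; python3 - <<'E'
from h import *
p,d,c=grab('top'); save('top1',p); np.savez('top1.npz',p=p,d=d)
W=cloud(c,d);H=W[...,2];x=W[...,0];y=W[...,1]
m=(H>.0178)&(abs(x-.582)<.036)&(abs(y+.365)<.036); print('small ring',m.sum(),np.median(W[m],0) if m.any() else 0)
a=p[130:200,380:460]; save('c2',cv2.resize(a,None,fx=5,fy=5,interpolation=cv2.INTER_CUBIC))
E
```

```text
tcp [ 0.4421 -0.1221  0.1222] [-3.00e-03  3.14e+00 -1.00e-03]
blue [215. 364.] c [ 604.6 -212.9] size [88.1 26.3] 83.2
obj [202.  21.] h11.5 c [ 296.6 -212. ] size [97.3 33.9] 72.3
obj [274.  70.] h16.7 c [ 335.8 -153. ] size [ 15.8 133.4] 26.1
obj [ 75. 107.] h10.8 c [ 362.4 -310.4] size [40.1 42.5] 0.2
obj [314. 203.] h13.4 c [ 438.4 -121. ] size [52.2 51.6] 0.2
obj [151. 194.] h15.9 c [ 430.3 -256.5] size [94.4 16.5] 77.6
obj [ 14. 208.] h20.3 c [ 441.4 -369.2] size [19.2 32.1] 12.6
obj [477. 272.] h12.6 c [498.9  27.2] size [39.4 25.2] 46.9
obj [237. 275.] h44.4 c [ 490.  -182.1] size [11.5 29.7] 64.5
obj [229. 360.] h14.9 c [ 592.2 -204.4] size [ 53.3 111.8] 0.2
obj [377. 356.] h12.1 c [589. -72.] size [12.5 88.4] 0.2
small ring 183 [ 0.58627281 -0.36468878  0.02101401]
```

View pics/c2.png

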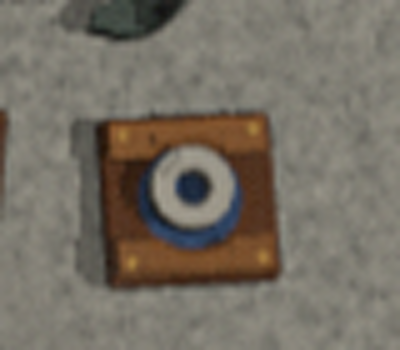

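The small ring sits in its pocket (crop, ring at (190,185)). Its top reads 21.0 mm, which is the seated height. Next is the large ring, at (314,203) in the wrist view and 52 mm across.

Emit:
arm_command --targets '[{"x": -0.005,"y": 0.001,"z": -0.08,"rx": 0,"ry": 0,"rz": 0,"claw": 10},{"x": -0.005,"y": 0.001,"z": -0.15,"rx": 0,"ry": 0,"rz": 0,"claw": 10},{"x": -0.005,"y": 0.001,"z": -0.19,"rx": 0,"ry": 0,"rz": 0,"claw": 10},{"x": -0.005,"y": 0.001,"z": -0.208,"rx": 0,"ry": 0,"rz": 0,"claw": 10},{"x": -0.005,"y": 0.001,"z": -0.208,"rx": 0,"ry": 0,"rz": 0,"claw": 255},{"x": -0.005,"y": 0.001,"z": -0.208,"rx": 0,"ry": 0,"rz": 0,"claw": 255},{"x": -0.005,"y": 0.001,"z": -0.208,"rx": 0,"ry": 0,"rz": 0,"claw": 255},{"x": -0.005,"y": 0.001,"z": -0.208,"rx": 0,"ry": 0,"rz": 0,"claw": 255},{"x": -0.005,"y": 0.001,"z": -0.208,"rx": 0,"ry": 0,"rz": 0,"claw": 255},{"x": -0.005,"y": 0.001,"z": -0.208,"rx": 0,"ry": 0,"rz": 0,"claw": 255}]' --squeeze 25

```text
t: 7.13
tool_pos: [0.4398, -0.1223, 0.0182]
orientation: [-0.0, 3.14, -0.001]
force: [-0.8, 0.8, 0.1]
opening: 0.054
gripper_force: 0.0
```

Emit:
arm_command --targets '[{"x": 0,"y": 0,"z": 0,"rx": 0,"ry": 0,"rz": 0,"claw": 255},{"x": 0,"y": 0,"z": 0,"rx": 0,"ry": 0,"rz": 0,"claw": 255},{"x": 0,"y": 0,"z": 0,"rx": 0,"ry": 0,"rz": 0,"claw": 255}]'

```text
t: 7.38
tool_pos: [0.4397, -0.1223, 0.0181]
orientation: [-0.001, 3.141, -0.001]
force: [-1.0, -0.0, 5.0]
opening: 0.0514
gripper_force: 25.0
```

Emit:
arm_command --targets '[{"x": 0,"y": 0,"z": 0.08,"rx": 0,"ry": 0,"rz": 0,"claw": 255},{"x": 0,"y": 0,"z": 0.16,"rx": 0,"ry": 0,"rz": 0,"claw": 255},{"x": 0.327,"y": 0.416,"z": 0.206,"rx": 0,"ry": 0,"rz": 0,"claw": 255},{"x": 0.327,"y": 0.416,"z": 0.206,"rx": 0,"ry": 0,"rz": 0,"claw": 255},{"x": 0.327,"y": 0.416,"z": 0.206,"rx": 0,"ry": 0,"rz": 0,"claw": 255},{"x": 0.327,"y": 0.416,"z": 0.206,"rx": 0,"ry": 0,"rz": 0,"claw": 255},{"x": 0.327,"y": 0.416,"z": 0.206,"rx": 0,"ry": 0,"rz": 0,"claw": 255},{"x": 0.327,"y": 0.416,"z": 0.206,"rx": 0,"ry": 0,"rz": 0,"claw": 255},{"x": 0.327,"y": 0.416,"z": 0.206,"rx": 0,"ry": 0,"rz": 0,"claw": 255},{"x": 0.327,"y": 0.416,"z": 0.206,"rx": 0,"ry": 0,"rz": 0,"claw": 255}]'

```text
t: 8.22
tool_pos: [0.6043, 0.0897, 0.1204]
orientation: [-0.006, 3.141, 0.002]
force: [1.2, -0.0, -0.9]
opening: 0.051
gripper_force: 25.0
```

```bash
python3 wn.py w4 | grep -v obj; python3 - <<'E'
from h import *
a=cv2.imread('pics/w4.png')[130:330,200:440]; cv2.imwrite('pics/w4c.png',cv2.resize(a,None,fx=3,fy=3))
E
```

```text
tcp [0.603  0.0879 0.1198] [ 0.005 -3.141 -0.   ]
blue [129. 226.] c [623.9 -70.4] size [29.2 59.4] 8.2
blue [  6. 208.] c [ 609.1 -175.4] size [ 8.4 25.2] 76.6
blue [312. 194.] c [594.1  87.5] size [39.9 60.3] 3.9
```

View pics/w4c.png

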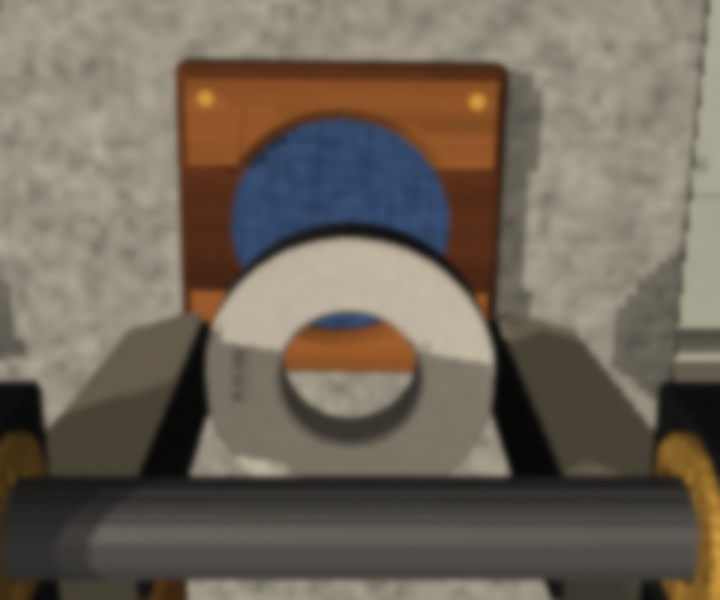

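In the crop the ring centre is at (350,365), and the block edges give a nest centre column of 341, so the nest is about 2 mm to -y of the ring. I correct and lower.

Emit:
arm_command --targets '[{"x": 0,"y": -0.004,"z": -0.08,"rx": 0,"ry": 0,"rz": 0,"claw": 255},{"x": 0,"y": -0.004,"z": -0.13,"rx": 0,"ry": 0,"rz": 0,"claw": 255},{"x": 0,"y": -0.004,"z": -0.15,"rx": 0,"ry": 0,"rz": 0,"claw": 255},{"x": 0,"y": -0.004,"z": -0.17,"rx": 0,"ry": 0,"rz": 0,"claw": 255},{"x": 0,"y": -0.004,"z": -0.18,"rx": 0,"ry": 0,"rz": 0,"claw": 255},{"x": 0,"y": -0.004,"z": -0.187,"rx": 0,"ry": 0,"rz": 0,"claw": 255},{"x": 0,"y": -0.004,"z": -0.187,"rx": 0,"ry": 0,"rz": 0,"claw": 255}]'

```text
t: 8.85
tool_pos: [0.6034, 0.0838, 0.0279]
orientation: [0.0, 3.14, 0.0]
force: [0.0, 0.5, -1.1]
opening: 0.0514
gripper_force: 25.0
```

Emit:
arm_command --targets '[{"x": 0,"y": 0,"z": -0.002,"rx": 0,"ry": 0,"rz": 0,"claw": 60},{"x": 0,"y": 0,"z": -0.002,"rx": 0,"ry": 0,"rz": 0,"claw": 60},{"x": 0,"y": 0,"z": -0.002,"rx": 0,"ry": 0,"rz": 0,"claw": 60},{"x": 0,"y": 0,"z": -0.002,"rx": 0,"ry": 0,"rz": 0,"claw": 60},{"x": 0,"y": 0,"z": 0.06,"rx": 0,"ry": 0,"rz": 0,"claw": 60},{"x": 0,"y": 0,"z": 0.14,"rx": 0,"ry": 0,"rz": 0,"claw": 60},{"x": 0,"y": 0,"z": 0.2,"rx": 0,"ry": 0,"rz": 0,"claw": 60},{"x": -0.08,"y": -0.16,"z": 0.2,"rx": 0,"ry": 0,"rz": -0.12,"claw": 100},{"x": -0.13,"y": -0.25,"z": 0.2,"rx": 0,"ry": 0,"rz": -0.24,"claw": 100},{"x": -0.18,"y": -0.34,"z": 0.2,"rx": 0,"ry": 0,"rz": -0.3,"claw": 100}]'

```text
t: 9.68
tool_pos: [0.545, -0.0274, 0.1286]
orientation: [0.591, 3.083, -0.0]
force: [0.9, -0.4, -0.1]
opening: 0.0579
gripper_force: 0.0
```

```bash
python3 - <<'E'
from h import *
from scipy.spatial.transform import Rotation as R
s=robot.read_state(); y=R.from_rotvec(s['orientation']).as_matrix()[:,1]; print(s['tool_pos'],np.degrees(np.arctan2(y[1],y[0])))
p,d,c=grab('top'); W=cloud(c,d);H=W[...,2];x=W[...,0];y=W[...,1]
m=(H>.0178)&(H<.025)&(abs(x-.603)<.045)&(abs(y-.082)<.045); q=W[m]; print('large ring',m.sum(),np.median(q,0),q.min(0),q.max(0))
E
```

```text
[ 0.54500102 -0.02740466  0.12856648] 68.29471247533894
large ring 1 [0.57355151 0.11010194 0.01933739] [0.57355151 0.11010194 0.01933739] [0.57355151 0.11010194 0.01933739]
```

Emit:
arm_command --targets '[{"x": -0.22,"y": -0.46,"z": 0,"rx": 0,"ry": 0,"rz": -0.7,"claw": 100},{"x": -0.22,"y": -0.46,"z": 0,"rx": 0,"ry": 0,"rz": -0.7,"claw": 100},{"x": -0.22,"y": -0.46,"z": 0,"rx": 0,"ry": 0,"rz": -0.7,"claw": 100},{"x": -0.22,"y": -0.46,"z": 0,"rx": 0,"ry": 0,"rz": -0.7,"claw": 100},{"x": -0.22,"y": -0.46,"z": 0,"rx": 0,"ry": 0,"rz": -0.7,"claw": 100},{"x": -0.22,"y": -0.46,"z": 0,"rx": 0,"ry": 0,"rz": -0.7,"claw": 100},{"x": -0.22,"y": -0.46,"z": 0,"rx": 0,"ry": 0,"rz": -0.7,"claw": 100},{"x": -0.22,"y": -0.46,"z": 0,"rx": 0,"ry": 0,"rz": -0.7,"claw": 100},{"x": -0.22,"y": -0.46,"z": 0,"rx": 0,"ry": 0,"rz": -0.7,"claw": 100},{"x": -0.22,"y": -0.46,"z": 0,"rx": 0,"ry": 0,"rz": -0.7,"claw": 100}]'

```text
t: 10.57
tool_pos: [0.4347, -0.2574, 0.1274]
orientation: [2.288, 2.152, 0.0]
force: [0.1, 0.5, 0.1]
opening: 0.0563
gripper_force: 0.0
```

```bash
cat > yw.py <<'E'
from h import *
from scipy.spatial.transform import Rotation as R
s=robot.read_state(); y=R.from_rotvec(s['orientation']).as_matrix()[:,1]; print(s['tool_pos'],np.degrees(np.arctan2(y[1],y[0])))
E
python3 yw.py; python3 wn.py w5|grep -v blue; python3 - <<'E'
from h import *
p,d,c=grab('top'); W=cloud(c,d);H=W[...,2];x=W[...,0];y=W[...,1]
m=(H>.0178)&(H<.025)&(abs(x-.603)<.045)&(abs(y-.082)<.045); q=W[m]; print('large ring',m.sum(),np.median(q,0),np.percentile(q,3,axis=0),np.percentile(q,97,axis=0))
E
```

```text
[ 0.43465834 -0.25736697  0.12744801] -3.5135108187329633
tcp [ 0.4348 -0.2572  0.1274] [2.298 2.141 0.   ]
obj [181.  80.] h16.8 c [ 337.3 -153.6] size [ 15.9 133.5] 26.2
obj [545.   5.] h14.2 c [ 618.9 -116.1] size [ 8.6 49. ] 86.5
obj [515. 140.] h15.5 c [ 598.5 -217. ] size [127.7  58.3] 83.2
obj [149. 170.] h11.5 c [ 290.3 -231.8] size [138.4  36. ] 71.7
obj [404. 127.] h54.6 c [ 498.1 -194.9] size [21.4 31.3] 86.5
obj [636. 151.] h12.0 c [ 700.3 -224. ] size [ 7.3 38.1] 10.8
obj [315. 203.] h16.1 c [ 432.8 -258.1] size [92.4 16.5] 77.6
obj [570. 269.] h14.7 c [ 663.7 -331.7] size [14.7 35.5] 55.7
obj [339. 341.] h20.8 c [ 448.3 -389.5] size [19.4 46. ] 12.4
large ring 331 [0.60430196 0.08017823 0.02012344] [0.58094295 0.05721231 0.0180432 ] [0.62832981 0.10304545 0.02288294]
```

The large ring is in its nest: the top view centres it at (0.6046, 0.080) with its top at about 20–21 mm. The plug is under the tool, at (315,203) in the wrist view.

Emit:
arm_command --targets '[{"x": -0.002,"y": -0.002,"z": -0.04,"rx": 0,"ry": 0,"rz": -0.078,"claw": 100},{"x": -0.002,"y": -0.002,"z": -0.1,"rx": 0,"ry": 0,"rz": -0.078,"claw": 100},{"x": -0.002,"y": -0.002,"z": -0.17,"rx": 0,"ry": 0,"rz": -0.078,"claw": 100},{"x": -0.002,"y": -0.002,"z": -0.2,"rx": 0,"ry": 0,"rz": -0.078,"claw": 100},{"x": -0.002,"y": -0.002,"z": -0.22,"rx": 0,"ry": 0,"rz": -0.078,"claw": 100},{"x": -0.002,"y": -0.002,"z": -0.22,"rx": 0,"ry": 0,"rz": -0.078,"claw": 255},{"x": -0.002,"y": -0.002,"z": -0.22,"rx": 0,"ry": 0,"rz": -0.078,"claw": 255},{"x": -0.002,"y": -0.002,"z": -0.22,"rx": 0,"ry": 0,"rz": -0.078,"claw": 255},{"x": -0.002,"y": -0.002,"z": -0.22,"rx": 0,"ry": 0,"rz": -0.078,"claw": 255},{"x": -0.002,"y": -0.002,"z": -0.22,"rx": 0,"ry": 0,"rz": -0.078,"claw": 255}]'

```text
t: 11.5
tool_pos: [0.4344, -0.2581, 0.0179]
orientation: [2.44, 1.977, 0.001]
force: [-0.4, -0.2, 0.4]
opening: 0.0282
gripper_force: 0.0
```

Emit:
arm_command --targets '[{"x": 0,"y": 0,"z": 0,"rx": 0,"ry": 0,"rz": 0,"claw": 255},{"x": 0,"y": 0,"z": 0,"rx": 0,"ry": 0,"rz": 0,"claw": 255},{"x": 0,"y": 0,"z": 0,"rx": 0,"ry": 0,"rz": 0,"claw": 255},{"x": 0,"y": 0,"z": 0,"rx": 0,"ry": 0,"rz": 0,"claw": 255}]'

```text
t: 11.83
tool_pos: [0.4341, -0.2579, 0.0175]
orientation: [2.441, 1.976, 0.0]
force: [-0.1, 1.9, 3.7]
opening: 0.0154
gripper_force: 25.0
```

```bash
python3 yw.py
```

```text
[ 0.43405066 -0.25792012  0.01747481] -12.023385640507012
```

Emit:
arm_command --targets '[{"x": 0,"y": 0,"z": 0.08,"rx": 0,"ry": 0,"rz": 0,"claw": 255},{"x": 0,"y": 0,"z": 0.16,"rx": 0,"ry": 0,"rz": 0,"claw": 255},{"x": 0,"y": 0,"z": 0.2,"rx": 0,"ry": 0,"rz": 0,"claw": 255},{"x": 0.339,"y": 0.078,"z": 0.2,"rx": 0,"ry": 0,"rz": 0.0445,"claw": 255},{"x": 0.339,"y": 0.078,"z": 0.2,"rx": 0,"ry": 0,"rz": 0.0445,"claw": 255},{"x": 0.339,"y": 0.078,"z": 0.2,"rx": 0,"ry": 0,"rz": 0.0445,"claw": 255},{"x": 0.339,"y": 0.078,"z": 0.2,"rx": 0,"ry": 0,"rz": 0.0445,"claw": 255},{"x": 0.339,"y": 0.078,"z": 0.2,"rx": 0,"ry": 0,"rz": 0.0445,"claw": 255},{"x": 0.339,"y": 0.078,"z": 0.2,"rx": 0,"ry": 0,"rz": 0.0445,"claw": 255},{"x": 0.339,"y": 0.078,"z": 0.2,"rx": 0,"ry": 0,"rz": 0.0445,"claw": 255}]'

```text
t: 12.67
tool_pos: [0.6027, -0.2184, 0.116]
orientation: [-2.349, -2.083, 0.002]
force: [-0.5, 0.2, -0.9]
opening: 0.0154
gripper_force: 25.0
```

```bash
python3 yw.py; python3 wn.py w6
```

```text
[ 0.60265576 -0.21839723  0.11600176] -6.871743143907488
tcp [ 0.6021 -0.2189  0.1164] [-2.351e+00 -2.082e+00  2.000e-03]
blue [322. 170.] c [ 606.5 -188.4] size [39.7 25.4] 83.9
blue [325.  33.] c [625.3 -79.9] size [29.1 37.4] 8.3
obj [327.  35.] h15.5 c [625.8 -87.5] size [58.  56.4] 8.4
obj [318. 171.] h15.7 c [ 605.7 -197.4] size [90.7 55.1] 83.2
obj [ 21. 210.] h16.5 c [ 359.  -187.8] size [20.1 56.4] 26.0
obj [186. 201.] h54.4 c [ 514.3 -191.1] size [39.8 21.4] 32.6
obj [ 77. 336.] h10.8 c [ 365.  -316.7] size [30.4 43.5] 83.3
obj [317. 345.] h21.6 c [ 587.6 -339.1] size [37.7 48.5] 83.3
obj [536. 350.] h37.5 c [ 769.7 -359.5] size [57.9 76.6] 83.3
```

View pics/w6.png

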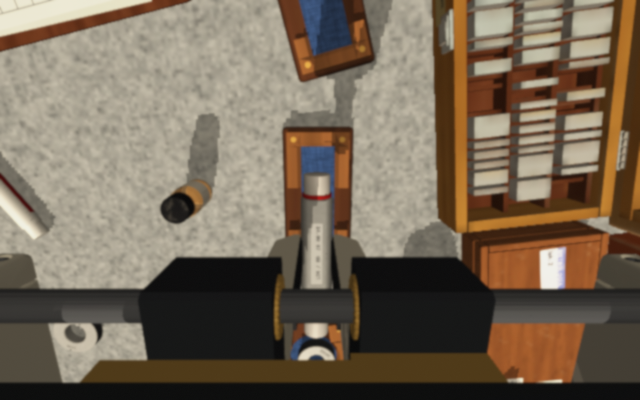

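The plug is held straight over the long nest, with the plug on column 317 and the nest edges at 285 and 352. I check the fit along its length.

```bash
python3 - <<'E'
from h import *
c=robot.get_calibration('wrist')
a=onplane(c,317,175,.108);b=onplane(c,318.5,129,.0145);f=onplane(c,318,147,.009)
u=np.array([-np.sin(np.radians(-6.9)),np.cos(np.radians(-6.9))])
print('plug end',a,'mid',a[:2]-.046*u);print('block end',b,'mid',b[:2]-.066*u);print('felt end',f,f[:2]-.051*u)
print([onplane(c,x,200,.0145)[:2].round(4) for x in (285,352)])
E
```

```text
plug end [ 0.60729617 -0.17530483  0.108     ] mid [ 0.60176987 -0.22097167]
block end [ 0.61087021 -0.15519658  0.0145    ] mid [ 0.60294118 -0.22071856]
felt end [ 0.60881031 -0.16927982  0.009     ] [ 0.60268334 -0.21991044]
[array([ 0.5769, -0.2082]), array([ 0.6314, -0.2148])]
```

Emit:
arm_command --targets '[{"x": 0.003,"y": 0,"z": -0.07,"rx": 0,"ry": 0,"rz": 0,"claw": 255},{"x": 0.003,"y": 0,"z": -0.12,"rx": 0,"ry": 0,"rz": 0,"claw": 255},{"x": 0.003,"y": 0,"z": -0.15,"rx": 0,"ry": 0,"rz": 0,"claw": 255},{"x": 0.003,"y": 0,"z": -0.165,"rx": 0,"ry": 0,"rz": 0,"claw": 255},{"x": 0.003,"y": 0,"z": -0.174,"rx": 0,"ry": 0,"rz": 0,"claw": 255},{"x": 0.003,"y": 0,"z": -0.178,"rx": 0,"ry": 0,"rz": 0,"claw": 255},{"x": 0.003,"y": 0,"z": -0.178,"rx": 0,"ry": 0,"rz": 0,"claw": 255}]'

```text
t: 13.3
tool_pos: [0.6053, -0.2193, 0.0291]
orientation: [2.351, 2.082, 0.001]
force: [-0.2, 0.5, -1.2]
opening: 0.0152
gripper_force: 25.0
```

Emit:
arm_command --targets '[{"x": 0,"y": 0,"z": -0.004,"rx": 0,"ry": 0,"rz": 0,"claw": 255},{"x": 0,"y": 0,"z": -0.004,"rx": 0,"ry": 0,"rz": 0,"claw": 120},{"x": 0,"y": 0,"z": -0.004,"rx": 0,"ry": 0,"rz": 0,"claw": 120},{"x": 0,"y": 0,"z": -0.004,"rx": 0,"ry": 0,"rz": 0,"claw": 120},{"x": 0,"y": 0,"z": -0.004,"rx": 0,"ry": 0,"rz": 0,"claw": 120},{"x": 0,"y": 0,"z": 0.04,"rx": 0,"ry": 0,"rz": 0,"claw": 100},{"x": 0,"y": 0,"z": 0.12,"rx": 0,"ry": 0,"rz": 0,"claw": 100},{"x": 0,"y": 0,"z": 0.19,"rx": 0,"ry": 0,"rz": 0,"claw": 100},{"x": -0.06,"y": -0.05,"z": 0.19,"rx": 0,"ry": 0,"rz": 0.06,"claw": 90},{"x": -0.12,"y": -0.1,"z": 0.19,"rx": 0,"ry": 0,"rz": 0.12,"claw": 90}]'

```text
t: 14.13
tool_pos: [0.5476, -0.2694, 0.1275]
orientation: [2.071, 2.352, 0.003]
force: [0.4, -1.8, -0.7]
opening: 0.0595
gripper_force: 0.0
```

Emit:
arm_command --targets '[{"x": -0.189,"y": -0.248,"z": 0,"rx": 0,"ry": 0,"rz": 0.048,"claw": 90},{"x": -0.189,"y": -0.248,"z": 0,"rx": 0,"ry": 0,"rz": 0.048,"claw": 90},{"x": -0.189,"y": -0.248,"z": 0,"rx": 0,"ry": 0,"rz": 0.048,"claw": 90},{"x": -0.189,"y": -0.248,"z": 0,"rx": 0,"ry": 0,"rz": 0.048,"claw": 90},{"x": -0.189,"y": -0.248,"z": 0,"rx": 0,"ry": 0,"rz": 0.048,"claw": 90},{"x": -0.189,"y": -0.248,"z": 0,"rx": 0,"ry": 0,"rz": 0.048,"claw": 90}]'

```text
t: 14.63
tool_pos: [0.4493, -0.3941, 0.1233]
orientation: [1.974, 2.443, 0.0]
force: [0.0, -0.1, -0.7]
opening: 0.0601
gripper_force: 0.0
```

```bash
python3 yw.py; python3 wn.py w7|grep -v blue; python3 - <<'E'
from h import *
p,d,c=grab('top'); save('top2',p); save('c3',cv2.resize(p[130:200,170:460],None,fx=2.7,fy=2.7,interpolation=cv2.INTER_CUBIC))
W=cloud(c,d);H=W[...,2]
m=(H>.0185)&(H<.035)&(abs(W[...,0]-.603)<.03)&(abs(W[...,1]+.222)<.06); print(m.sum(),np.median(W[m],0),np.percentile(H[m],90)); P=(W[m][:,:2]*1000).astype(np.float32); print(cv2.minAreaRect(P))
E
```

```text
[ 0.44930447 -0.39410778  0.12330464] 12.125141587761716
tcp [ 0.4502 -0.3929  0.1232] [1.972e+00 2.445e+00 1.000e-03]
obj [110.  34.] h11.3 c [ 271.1 -295. ] size [57.7 18.6] 70.4
obj [551.  55.] h23.8 c [ 590.8 -242.1] size [89.3 55.9] 83.4
obj [230.  84.] h11.0 c [ 363.4 -312.5] size [41.  39.7] 12.1
obj [ 72. 114.] h15.6 c [ 251.7 -382.5] size [81.8 99.1] 50.6
obj [398. 134.] h54.8 c [ 490.5 -321.9] size [21.4 30. ] 77.1
obj [475. 198.] h21.2 c [ 574.5 -359.5] size [72.4 70. ] 1.2
obj [315. 205.] h21.0 c [ 447.4 -392.4] size [18.9 53.9] 12.6
obj [597. 215.] h15.8 c [ 691.  -352.4] size [40.1 98.1] 74.8
obj [113. 243.] h41.0 c [ 312.1 -448.3] size [129.7  50.1] 7.4
obj [256. 344.] h16.4 c [ 418.3 -536.7] size [54.9 36.4] 12.2
288 [ 0.60493797 -0.22490478  0.02283774] 0.025290571146039754
((604.9811401367188, -222.5040283203125), (113.14696502685547, 40.91986083984375), 83.79570770263672)
```

View pics/c3.png

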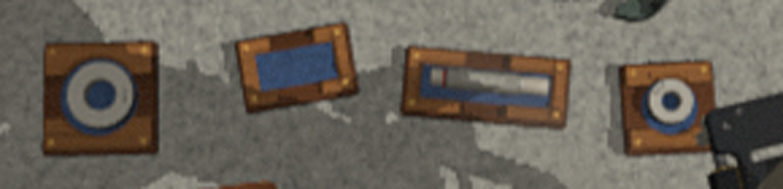

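The crop shows the large ring, the plug and the small ring all lying in their pockets. Now the rod.

Emit:
arm_command --targets '[{"x": -0.001,"y": 0.002,"z": -0.08,"rx": 0,"ry": 0,"rz": 0,"claw": 90},{"x": -0.001,"y": 0.002,"z": -0.15,"rx": 0,"ry": 0,"rz": 0,"claw": 90},{"x": -0.001,"y": 0.002,"z": -0.19,"rx": 0,"ry": 0,"rz": 0,"claw": 90},{"x": -0.001,"y": 0.002,"z": -0.211,"rx": 0,"ry": 0,"rz": 0,"claw": 90},{"x": -0.001,"y": 0.002,"z": -0.211,"rx": 0,"ry": 0,"rz": 0,"claw": 255},{"x": -0.001,"y": 0.002,"z": -0.211,"rx": 0,"ry": 0,"rz": 0,"claw": 255},{"x": -0.001,"y": 0.002,"z": -0.211,"rx": 0,"ry": 0,"rz": 0,"claw": 255},{"x": -0.001,"y": 0.002,"z": -0.211,"rx": 0,"ry": 0,"rz": 0,"claw": 255},{"x": -0.001,"y": 0.002,"z": -0.211,"rx": 0,"ry": 0,"rz": 0,"claw": 255},{"x": -0.001,"y": 0.002,"z": -0.211,"rx": 0,"ry": 0,"rz": 0,"claw": 255}]'

```text
t: 15.57
tool_pos: [0.4502, -0.3919, 0.0181]
orientation: [1.969, 2.447, -0.0]
force: [-3.7, -0.6, 1.8]
opening: 0.025
gripper_force: 1.4
```

Emit:
arm_command --targets '[{"x": 0,"y": 0,"z": 0,"rx": 0,"ry": 0,"rz": 0,"claw": 255},{"x": 0,"y": 0,"z": 0,"rx": 0,"ry": 0,"rz": 0,"claw": 255},{"x": 0,"y": 0,"z": 0,"rx": 0,"ry": 0,"rz": 0,"claw": 255},{"x": 0,"y": 0,"z": 0,"rx": 0,"ry": 0,"rz": 0,"claw": 255}]'

```text
t: 15.9
tool_pos: [0.4499, -0.392, 0.0179]
orientation: [1.97, 2.446, -0.0]
force: [0.1, 0.7, 3.4]
opening: 0.0194
gripper_force: 25.0
```

Emit:
arm_command --targets '[{"x": 0,"y": 0,"z": 0.08,"rx": 0,"ry": 0,"rz": 0,"claw": 255},{"x": 0,"y": 0,"z": 0.16,"rx": 0,"ry": 0,"rz": 0,"claw": 255},{"x": 0,"y": 0,"z": 0.2,"rx": 0,"ry": 0,"rz": 0,"claw": 255},{"x": 0.04,"y": 0.07,"z": 0.2,"rx": 0,"ry": 0,"rz": -0.034,"claw": 255},{"x": 0.08,"y": 0.142,"z": 0.2,"rx": 0,"ry": 0,"rz": -0.034,"claw": 255},{"x": 0.12,"y": 0.214,"z": 0.2,"rx": 0,"ry": 0,"rz": -0.034,"claw": 255},{"x": 0.16,"y": 0.286,"z": 0.2,"rx": 0,"ry": 0,"rz": -0.034,"claw": 255},{"x": 0.2,"y": 0.358,"z": 0.2,"rx": 0,"ry": 0,"rz": -0.034,"claw": 255},{"x": 0.24,"y": 0.43,"z": 0.2,"rx": 0,"ry": 0,"rz": -0.034,"claw": 255},{"x": 0.28,"y": 0.502,"z": 0.2,"rx": 0,"ry": 0,"rz": -0.034,"claw": 255}]'

```text
t: 16.73
tool_pos: [0.5901, -0.1387, 0.1171]
orientation: [-2.052, -2.378, 0.0]
force: [0.7, 0.0, -1.5]
opening: 0.0196
gripper_force: 25.0
```

Emit:
arm_command --targets '[{"x": 0.066,"y": 0.14,"z": 0,"rx": 0,"ry": 0,"rz": 0,"claw": 255},{"x": 0.066,"y": 0.14,"z": 0,"rx": 0,"ry": 0,"rz": 0,"claw": 255},{"x": 0.066,"y": 0.14,"z": 0,"rx": 0,"ry": 0,"rz": 0,"claw": 255},{"x": 0.066,"y": 0.14,"z": 0,"rx": 0,"ry": 0,"rz": 0,"claw": 255}]'

```text
t: 17.07
tool_pos: [0.6229, -0.0685, 0.1168]
orientation: [-2.047, -2.382, 0.001]
force: [0.3, -0.2, -1.2]
opening: 0.0194
gripper_force: 25.0
```

```bash
python3 yw.py; python3 wn.py w8 | head -4; python3 - <<'E'
import cv2
a=cv2.imread('pics/w8.png')[110:310,220:430]; cv2.imwrite('pics/w8c.png',cv2.resize(a,None,fx=3,fy=3)[:600])
E
```

```text
[ 0.62294334 -0.06848009  0.11678932] 8.637597492804453
tcp [ 0.6224 -0.0701  0.1168] [-2.049e+00 -2.380e+00  1.000e-03]
blue [313. 195.] c [621.4 -55.8] size [28.5 32.4] 8.7
blue [322.   7.] c [604.7  81.3] size [23.1  8.4] 8.6
blue [323.  24.] c [606.4  72.1] size [60. 27.] 8.6
```

View pics/w8c.png

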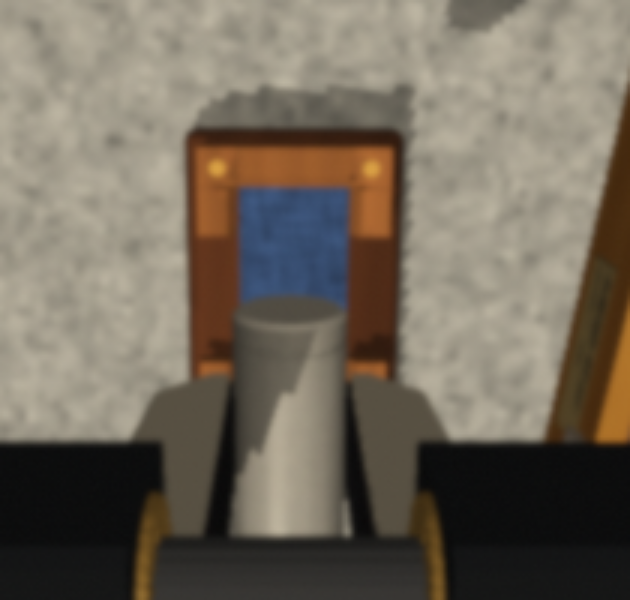

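```bash
python3 - <<'E'
from h import *
c=robot.get_calibration('wrist'); u=np.array([-np.sin(.147),np.cos(.147)])
for n,px,z,h in [('rod',(316.7,213.5),.109,.026),('block',(318,158.5),.0145,.046),('felt',(318,172.5),.009,.031)]:
    a=onplane(c,*px,z)[:2]; print(n,a,a-h*u)
E
```

```text
rod [ 0.61897808 -0.04659975] [ 0.62278633 -0.07231934]
block [ 0.61730387 -0.02885129] [ 0.62404154 -0.07435518]
felt [ 0.61913853 -0.04079955] [ 0.62367913 -0.07146521]
```

The rod is within 1–2 mm of the nest both ways. Lower and release.

Emit:
arm_command --targets '[{"x": 0.002,"y": -0.001,"z": -0.07,"rx": 0,"ry": 0,"rz": 0,"claw": 255},{"x": 0.002,"y": -0.001,"z": -0.12,"rx": 0,"ry": 0,"rz": 0,"claw": 255},{"x": 0.002,"y": -0.001,"z": -0.15,"rx": 0,"ry": 0,"rz": 0,"claw": 255},{"x": 0.002,"y": -0.001,"z": -0.165,"rx": 0,"ry": 0,"rz": 0,"claw": 255},{"x": 0.002,"y": -0.001,"z": -0.174,"rx": 0,"ry": 0,"rz": 0,"claw": 255},{"x": 0.002,"y": -0.001,"z": -0.179,"rx": 0,"ry": 0,"rz": 0,"claw": 255},{"x": 0.002,"y": -0.001,"z": -0.179,"rx": 0,"ry": 0,"rz": 0,"claw": 255}]'

```text
t: 17.7
tool_pos: [0.624, -0.0719, 0.0286]
orientation: [2.053, 2.377, 0.001]
force: [0.1, 0.3, -1.4]
opening: 0.0193
gripper_force: 25.0
```

Emit:
arm_command --targets '[{"x": 0,"y": 0,"z": -0.002,"rx": 0,"ry": 0,"rz": 0,"claw": 255},{"x": 0,"y": 0,"z": -0.002,"rx": 0,"ry": 0,"rz": 0,"claw": 120},{"x": 0,"y": 0,"z": -0.002,"rx": 0,"ry": 0,"rz": 0,"claw": 120},{"x": 0,"y": 0,"z": -0.002,"rx": 0,"ry": 0,"rz": 0,"claw": 120},{"x": 0,"y": 0,"z": -0.002,"rx": 0,"ry": 0,"rz": 0,"claw": 120},{"x": 0,"y": 0,"z": 0.04,"rx": 0,"ry": 0,"rz": 0,"claw": 100},{"x": 0,"y": 0,"z": 0.12,"rx": 0,"ry": 0,"rz": 0,"claw": 100},{"x": 0,"y": 0,"z": 0.2,"rx": 0,"ry": 0,"rz": 0,"claw": 100},{"x": -0.06,"y": 0,"z": 0.25,"rx": 0,"ry": 0,"rz": 0,"claw": 100},{"x": -0.12,"y": 0,"z": 0.3,"rx": 0,"ry": 0,"rz": 0,"claw": 100}]'

```text
t: 18.53
tool_pos: [0.5647, -0.0714, 0.1807]
orientation: [2.05, 2.377, 0.002]
force: [0.3, 0.7, -0.4]
opening: 0.0565
gripper_force: 0.0
```

Emit:
arm_command --targets '[{"x": -0.3,"y": 0.3,"z": 0.1,"rx": 0,"ry": 0,"rz": 0,"claw": 100},{"x": -0.3,"y": 0.3,"z": 0.1,"rx": 0,"ry": 0,"rz": 0,"claw": 100},{"x": -0.3,"y": 0.3,"z": 0.1,"rx": 0,"ry": 0,"rz": 0,"claw": 100},{"x": -0.3,"y": 0.3,"z": 0.1,"rx": 0,"ry": 0,"rz": 0,"claw": 100},{"x": -0.3,"y": 0.3,"z": 0.1,"rx": 0,"ry": 0,"rz": 0,"claw": 100},{"x": -0.3,"y": 0.3,"z": 0.1,"rx": 0,"ry": 0,"rz": 0,"claw": 100},{"x": -0.3,"y": 0.3,"z": 0.1,"rx": 0,"ry": 0,"rz": 0,"claw": 100},{"x": -0.3,"y": 0.3,"z": 0.1,"rx": 0,"ry": 0,"rz": 0,"claw": 100}]'

```text
t: 19.2
tool_pos: [0.4142, 0.0789, 0.2286]
orientation: [2.049, 2.379, 0.002]
force: [0.1, -0.3, 0.3]
opening: 0.0568
gripper_force: 0.0
```

```bash
python3 yw.py; python3 - <<'E'
from h import *
p,d,c=grab('top'); save('c4',cv2.resize(p[125:225,170:460],None,fx=2.7,fy=2.7,interpolation=cv2.INTER_CUBIC))
W=cloud(c,d);H=W[...,2]
for n,x,y,r,lo in [('L',.6035,.082,.04,.0178),('S',.582,-.366,.03,.0178),('P',.6034,-.222,.05,.0185),('R',.623,-.074,.035,.022)]:
    m=(H>lo)&(H<.04)&(np.hypot(W[...,0]-x,W[...,1]-y)<r); q=W[m]
    print(n,m.sum(),(np.percentile(q[:,:2],5,axis=0)+np.percentile(q[:,:2],95,axis=0))/2-[x,y],np.percentile(q[:,2],[10,50,90]))
for x,y in [(.5016,-.1982),(.4944,-.3207)]:
    m=(H>.045)&(H<.07)&(np.hypot(W[...,0]-x,W[...,1]-y)<.04); print('vial',m.sum(),W[m].mean(0)-[x,y,0])
E
```

```text
[0.41423459 0.07891023 0.22861672] 8.517061823482274
L 342 [ 0.00110615 -0.00155434] [0.01856246 0.02010995 0.02242494]
S 169 [0.00365796 0.00152515] [0.01876917 0.0210805  0.023511  ]
P 266 [ 0.00240502 -0.00290618] [0.01965515 0.02274901 0.02539995]
R 211 [ 0.00223794 -0.00377974] [0.02360306 0.02695226 0.02965034]
vial 83 [ 0.0034152  -0.0018791   0.05247729]
vial 87 [ 0.00234225 -0.00537179  0.0529955 ]
```

View pics/c4.png

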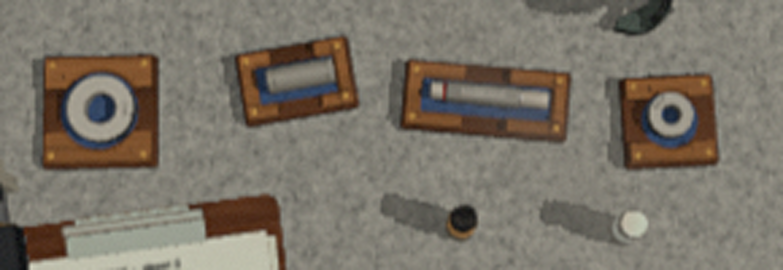

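All four gauges lie in their pockets: large ring at (100,108), rod at (300,78), plug at (490,93) and small ring at (672,113). Their heights match the seated values and they are within about 5 mm of centre. Both vials stand at (462,222) and (632,225), and the arm is clear.

```bash
python3 -c "
from plant import robot
print(robot.close_job())"
```

```text
the job is handed in; nothing more can be done
None
```

The job is handed in: by the last top-camera check all four gauges lay seated in their own nests within about 5 mm of centre, both vials were still standing in place, and the arm was clear at about 19 s; no verdict was returned.

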